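Put the mixed-up service parts back in their own trays

ROBOT

A 7-joint arm with a two-finger parallel gripper is mounted at the origin on the work surface. World frame = base frame: x ahead of the robot, y to its left, z up, the work surface at z = 0. Lengths are in m, angles in rad, forces in N, time in s.
With the tool pointing down it reaches from about 0.35 to 0.775 m from the base axis. Payload 3.1 kg.
Tool frame: the origin (TCP) lies midway between the tips of the shut fingers; the grasp point (between the pads) lies robot.grip_depth behind it (robot.grip_depth is the distance from the TCP to the grasp point, in m); y points along the fingers, z is the direction in which the jaws open and shut, and the axes are right-handed (so a half turn about y gives the same grasp; the last joint's range is limited). The gripper opens to 85 mm and grips with 20 to 120 N. Pads are 22 mm wide; open, the fingers measure 114 mm over their backs; the gripper's body (76 mm by 85 mm) begins 54 mm behind the grasp point. The pads swing forward as they close: fully open they stand 13 mm farther back than shut.
Start: joints at [1.218, 0.311, 0.014, 1.512, -0.004, 1.319, -0.027], TCP at [0.168, -0.524, 0.231] pointing down, gripper open.
Joint ranges: [-2.7, 2.7], [-0.3, 1.91], [-1.27, 1.3], [0.12, 2.57], [-1.44, 4.58], [0.2, 2.03], [-3.05, 3.05]. Speed limits (rad/s): [2.79, 2.79, 3.14, 3.14, 3.14, 3.14, 3.14].

INTERFACE

Orientations are given as a unit quaternion [w, x, y, z].
In Python, from workcell import robot, viewer gives the robot as it stands.
- The arm moves only by the tool carry_out, never from a script. Its argument "plan" is a list of rows, each a list of 7 numbers: the shift along the tool's x, y, z in m, then the turn, a rotation vector about the tool's x, y, z in degrees, then the opening, from 0 (shut) to 1 (fully open). A call has 1 to 12 rows; each row is the pose to reach, as a shift and turn from the pose measured when the call began, along the tool's axes at that moment; what a row does not reach only later rows make up. A row lasts 1/10 s, in which the tool goes at most 50 mm and 8.59 degrees, less where a joint would pass 70% of its speed; a pose out of reach is approached as far as the arm can. A call with a gripper value outside its range is refused whole. The fingers move at their own pace and stop on an object; the grip force is fixed at half the most. Time passes only in rows, so rows that repeat a pose let the fingers close. It gives the time, the measured TCP pose, the force and the opening at its end, in the units of the state.
- robot.get_obs(): the state, without advancing time (a new reading comes with each control period).
- viewer.get_image(name): name is "side" or "top"; returns a dict with "color" (400x640x3 uint8, red, green, blue), "fx", "fy", "cx", "cy" (pixels), "R" (3x3) and "t" (3): a world point X has camera coordinates R X + t. Camera axes: x right, y down, z forward; pixel columns grow to the right and rows downward; lengths in m; the calibration is good to about 2 mm. A picture is of the moment at which its call begins. There is no depth.
- robot.hand_in(): hands the job in, once; it reports no verdict.
Trained networks look in the newest picture that a camera, given by its name, has taken for a name from the list of things; names that differ only in an ending like _2 or _b are one class to them, and where a whole thing is asked for, a point or a joint stands for the part that bears it (a point fixed in the world has none). Each returns a list of dicts, best first, with "score" (0 to 1); they miss things now and then, are a little off and sometimes report something else, mostly with a low value. They report only what shows in the picture. A call takes as long as a camera call. They do not tell look-alikes from the thing itself.
- viewer.spot_in(name, camera): "xy" ([column, row] in pixels, amid what is visible of it).
- viewer.mark_of(name, camera): "xy" ([column, row] in pixels: a listed point, or the origin of a listed thing).
The state is a dict: "clock": time; "joint_pos": joint angles; "joint_velocities": joint speeds; "joint_efforts": joint torques, N m; "tool_pos": TCP position; "ee_rot": TCP orientation; "force": force on the tool from outside, world axes, zero at the start; "ft_torque": the same for the moment, N m; "grip_width": opening from 0.0 (shut) to 1.0 (fully open).
Only numpy, scipy, OpenCV 4.12 (cv2) and the standard library are available. Lean on these libraries where they do the work, as an engineer would, in place of code of your own. Each camera call takes 0.05 s, during which the arm holds its last target. There are 200 camera calls.

TASK

Each of the three service trays has the wrong part in its front compartment: put the brass fuel tap with the carburettor, the black rubber hub with the mower wheel and the chrome gap gauge with the spark plugs, each right way up and flat in the middle of that tray's front compartment. You may park a part in the empty tray meanwhile. Set the parts down rather than dropping them, and do not shift the carburettor, the wheel or the rack of plugs.

Things in the scene. Friction and masses are not known exactly. Their poses are not given: they have to be found in the camera images.
- fuel_tap: Brass fuel tap lying on its flat underside: square body 30 (x) x 22 (y) x 22 (z) mm, hose barbs and hexagons out to 72 overall along x, flat steel lever 40 x 9 on top along x, 33 high. Origin: middle of the underside, z up. Grip across y on the body's flat sides, 3 to 20 mm up. 0.15 kg. Starts in the tray with the spark plugs, up to 40 degrees askew.
- hub: Black rubber mower tyre hub standing on its flange: flange 70 mm across, 8 thick, with four bolt holes; above it a plain round barrel 36 across, top at 40 mm, with a steel bush. Origin: middle of the underside, z up; round, yaw does not matter. Grip the barrel, 16 to 38 mm up. 0.2 kg. Starts in the tray with the carburettor.
- gap_gauge: Chrome spark-plug gap wheel lying flat: disc 40 mm across, 12 thick (rivet head 14), three wire loops sticking out 8 round +x and three round -x, at mid-thickness (56 overall); the rim is plain 50 degrees either side of +y and -y: grip it there, across y. Origin: middle of the underside, z up. 0.07 kg. Starts in the tray with the mower wheel, up to 40 degrees askew.
- tray_fuel: Sage-green enamelled tray with a carburettor in its rear compartment; 233 (x) by 116 (y) mm, floor 3 thick, rim and cross wall 12 high, fixed. Origin: middle of its FRONT compartment (towards -x, 110 x 110 inside), at bench level, floor 3 above; rear compartment 114 x 110, middle at x +115. z up. Place for the fuel tap.
- tray_wheel: Sage-green enamelled tray with a small mower wheel in its rear compartment; 233 (x) by 116 (y) mm, floor 3 thick, rim and cross wall 12 high, fixed. Origin: middle of its FRONT compartment (towards -x, 110 x 110 inside), at bench level, floor 3 above; rear compartment 114 x 110, middle at x +115. z up. Place for the hub.
- tray_plug: Sage-green enamelled tray with a wooden rack of two spark plugs in its rear compartment; 233 (x) by 116 (y) mm, floor 3 thick, rim and cross wall 12 high, fixed. Origin: middle of its FRONT compartment (towards -x, 110 x 110 inside), at bench level, floor 3 above; rear compartment 114 x 110, middle at x +115. z up. Place for the gap gauge.
- tray_spare: Sage-green enamelled tray like the others but empty; 233 (x) by 116 (y) mm, floor 3 thick, rim and cross wall 12 high, fixed. Origin: middle of its FRONT compartment (towards -x, 110 x 110 inside), at bench level, floor 3 above; rear compartment 114 x 110, middle at x +115. z up. May be used for parking. The four stand in a row along y, in any order.
- carburettor: Small-engine float-bowl carburettor, aluminium with a steel bowl, 83 (x) x 64 mm, 55 high, loose in the rear compartment of its tray. Origin: middle of the underside. 0.4 kg. Stays where it is.
- mower_wheel: Small mower wheel lying flat, 106 mm across, 43 high, rubber tyre on a pale spoked rim with an empty bore 38 across, loose in the rear compartment of its tray. Origin: middle of the underside. 0.45 kg. Stays where it is.
- plug_rack: Wooden rack 96 (x) x 64 (y) mm with two new spark plugs lying in it along x, 33 high, loose in the rear compartment of its tray. Origin: middle of the underside. 0.3 kg. Stays where it is.
Mind the look-alikes: they are no part of the job. Leave any green look-alike of the hub alone.

How it is judged:
At the end, for the whole second after the job is handed in: Fuel tap with the carburettor, hub with the wheel, gap gauge with the plugs: each flat (tilt under 6 degrees) on the floor of that front compartment, within 15 mm of its middle, released, at rest; carburettor, wheel and plug rack within 15 mm of where they were (horizontal distance between fuel_tap and tray_fuel below 0.015 m and z of fuel_tap in the frame of tray_fuel between -0.002 and 0.007 m and angle between each of fuel_tap, hub, gap_gauge's own z axis and vertical below 0.1 rad and linear speed of each of fuel_tap, hub, gap_gauge below 0.02 m/s and angular speed of each of fuel_tap, hub, gap_gauge below 0.15 rad/s and horizontal distance between hub and tray_wheel below 0.015 m and z of hub in the frame of tray_wheel between -0.002 and 0.007 m and horizontal distance between gap_gauge and tray_plug below 0.015 m and z of gap_gauge in the frame of tray_plug between -0.002 and 0.007 m and distance of each of carburettor, mower_wheel, plug_rack from where it was at the start of the episode below 0.015 m); the robot touches nothing.
It fails at once if the carburettor, the mower wheel or the rack of plugs is shoved or lifted (moved more than 15 mm) (distance of any of carburettor, mower_wheel, plug_rack from where it was at the start of the episode above 0.015 m).
It fails at once if the tap, hub or gauge is dropped (falls free at over 0.8 m/s, about 35 mm) instead of being set down ((linear speed of fuel_tap above 0.8 m/s and contact force between fuel_tap and the fingers below 0.05 N) or (linear speed of hub above 0.8 m/s and contact force between hub and the fingers below 0.05 N) or (linear speed of gap_gauge above 0.8 m/s and contact force between gap_gauge and the fingers below 0.05 N)).
It also fails if it takes over 96 s, if anything falls off the work surface, if the arm or the gripper's body presses on something with over 40 N, if the wrist force passes 120 N, or if a joint passes its speed limit or range.

## Working session

There is one attempt and no reset: what is moved stays moved. The work goes in short steps, Python scripts to look and compute and a tool call to move; the robot and the scene stay as the last step left them, time stands still between calls to the robot, and variables do not carry over. Pictures are saved under pics/ and viewed, about 12 in all and at most 16, crops included, and the job is handed in when it is done.

Besides the shell and the picture viewer there is one more tool, called after "Emit:" by a JSON object that holds its "method" and its "body". carry_out: Moves the arm, as the interface text tells. Its arguments: {"type":"object","properties":{"plan":{"type":"array"}},"required":["plan"]}

```bash
mkdir -p pics; cat > h.py <<'E'
import numpy as np, cv2
from workcell import robot, viewer
def pix2w(im,xy,z):
    d=np.array([(xy[0]-im["cx"])/im["fx"],(xy[1]-im["cy"])/im["fy"],1.]);R=np.array(im["R"]);t=np.array(im["t"])
    c=-R.T@t; d=R.T@d; return c+d*(z-c[2])/d[2]
def w2pix(im,X):
    p=np.array(im["R"])@X+im["t"]; return np.array([im["fx"]*p[0]/p[2]+im["cx"],im["fy"]*p[1]/p[2]+im["cy"]])
def save(im,n,crop=None,s=1):
    a=im["color"][:,:,::-1]
    if crop: x0,y0,x1,y1=crop; a=a[y0:y1,x0:x1]
    cv2.imwrite(f"pics/{n}.png",cv2.resize(a,None,fx=s,fy=s,interpolation=cv2.INTER_CUBIC))
E
python3 - <<'E'
from h import *
np.set_printoptions(precision=3,suppress=True)
o=robot.get_obs();print(o["tool_pos"],o["ee_rot"],o["clock"],robot.grip_depth,o["grip_width"])
for c in("top","side"):
    im=viewer.get_image(c);save(im,c+"0");print(c,-np.array(im["R"]).T@im["t"],im["fx"])
    for n,z in dict(fuel_tap=.003,hub=.003,gap_gauge=.003,tray_fuel=0,tray_wheel=0,tray_plug=0,tray_spare=0,carburettor=.003,mower_wheel=.003,plug_rack=.003).items():
        for d in viewer.mark_of(n,c)[:5]: print(n,round(d["score"],2),np.array(d["xy"]),pix2w(im,d["xy"],z)[:2])
E
```

```text
[ 0.168 -0.523  0.23 ] [ 0.109 -0.11   0.699 -0.698] 0.0 0.0187 0.9972758628074262
top [ 0.358 -0.013  0.752] 367.5392423712535
fuel_tap 0.65 [448.6 222.6] [ 0.484 -0.288]
hub 0.92 [268.2 184.3] [0.522 0.09 ]
hub 0.66 [248.7 255.6] [0.372 0.109]
gap_gauge 0.81 [185.7 169.5] [0.534 0.267]
gap_gauge 0.52 [183.1 173.8] [0.524 0.271]
tray_fuel 0.85 [265.3 190.9] [0.508 0.095]
tray_wheel 0.77 [183.1 172.5] [0.528 0.273]
tray_plug 0.93 [448.1 225. ] [ 0.48  -0.288]
tray_spare 0.73 [355.  211.1] [ 0.487 -0.095]
tray_spare 0.41 [268.1 190.3] [0.51  0.089]
carburettor 0.92 [280.  137.4] [0.628 0.079]
mower_wheel 0.81 [192.7 120.7] [0.644 0.272]
plug_rack 0.94 [450.  171.7] [ 0.593 -0.287]
side [ 0.481 -0.594  0.588] 375.24705928285005
hub 0.96 [264.1 180. ] [0.368 0.115]
hub 0.68 [323.4 189.7] [0.511 0.077]
gap_gauge 0.73 [327.2 145.5] [0.528 0.26 ]
tray_fuel 0.92 [325.6 186.7] [0.517 0.091]
tray_wheel 0.8 [327.5 143.3] [0.529 0.275]
tray_plug 0.77 [307.7 333.9] [ 0.473 -0.285]
tray_plug 0.63 [327.2 141.3] [0.529 0.285]
tray_spare 0.92 [312.9 247.5] [ 0.484 -0.098]
carburettor 0.63 [373.  186.4] [0.631 0.087]
mower_wheel 0.76 [368.4 139.6] [0.644 0.287]
plug_rack 0.82 [375.4 335.1] [ 0.586 -0.292]
```

View pics/top0.png

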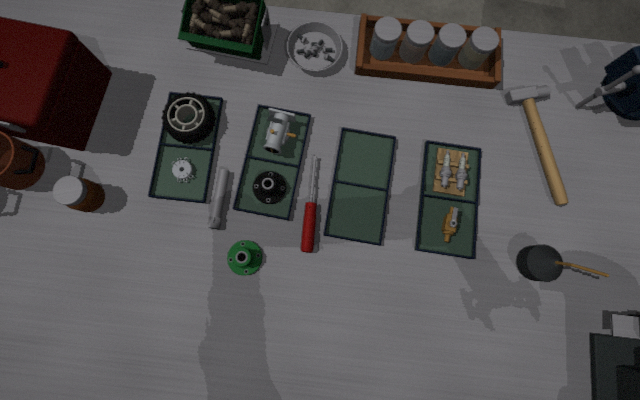

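View pics/side0.png

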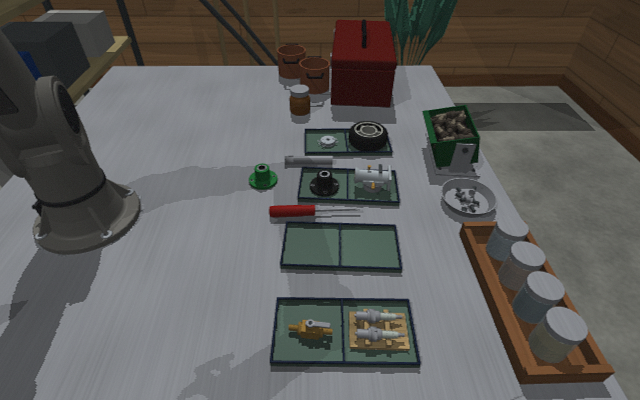

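Top view: the tray order from left is wheel (gauge at 183,170), fuel (hub at 268,186), spare (empty), plug (tap at 451,224). There are two hub candidates: black at (268,186) in the fuel tray, and green at (246,257) on the bench. The black one fits the description. I'll fit the tray floors and confirm in an enlarged crop.

```bash
python3 - <<'E'
from h import *
np.set_printoptions(precision=4,suppress=True)
im=viewer.get_image("top");a=im["color"]
hsv=cv2.cvtColor(a,cv2.COLOR_RGB2HSV)
print(hsv[200,430],hsv[205,355],hsv[205,285],hsv[190,165])
c=[hsv[205,355],hsv[240,430]]
m=cv2.inRange(hsv,(60,35,50),(90,140,150))
# front compartments
for n,p in dict(wheel=(182,173),fuel=(266,190),spare=(355,212),plug=(448,226)).items():
    r=np.zeros_like(m);cv2.circle(r,p,44,255,-1)
    k,l,s,ce=cv2.connectedComponentsWithStats(m&r)
    i=1+np.argmax(s[1:,4]);yy,xx=np.where(l==i)
    w=np.array([pix2w(im,(x,y),.003)[:2] for x,y in zip(xx,yy)],np.float32)*1000
    print(n,s[i],cv2.minAreaRect(w))
c1=cv2.resize(a[130:260,140:310],None,fx=4.5,fy=4.5,interpolation=cv2.INTER_CUBIC)
c2=cv2.resize(a[130:260,410:490],None,fx=4.5,fy=4.5,interpolation=cv2.INTER_CUBIC)
o=np.hstack([c1,c2])[:600];o=cv2.resize(o,None,fx=.7,fy=.7);cv2.imwrite("pics/c1.png",o[:,:,::-1]);print(o.shape)
from scipy.spatial.transform import Rotation as Ro
q=robot.get_obs()["ee_rot"];print(Ro.from_quat([q[1],q[2],q[3],q[0]]).as_matrix())
E
```

```text
[73 52 59] [71 54 66] [72 53 63] [68 41 74]
wheel [ 155  146   56   54 1891] ((527.2987670898438, 272.29595947265625), (107.50464630126953, 100.42377471923828), 0.2637075185775757)
fuel [ 239  159   58   58 1494] ((515.9083251953125, 90.62203216552734), (102.56201171875, 107.73516845703125), 85.11271667480469)
spare [ 329  183   57   60 2593] ((485.0425720214844, -98.90003967285156), (104.62456512451172, 108.26585388183594), 86.1620101928711)
plug [ 419  197   55   59 2130] ((477.3753356933594, -284.59027099609375), (105.08756256103516, 107.77584838867188), 87.7263412475586)
(410, 788, 3)
[[-0.9521 -0.      0.3058]
 [-0.3058 -0.     -0.9521]
 [ 0.     -1.      0.    ]]
```

View pics/c1.png

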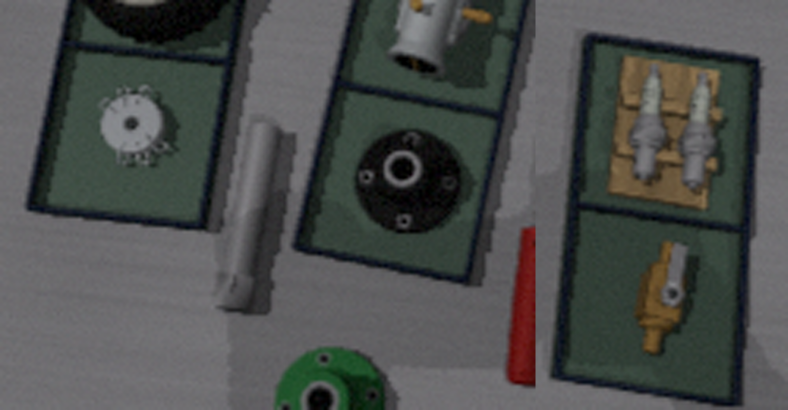

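The crop confirms the black hub at (268,184) in the fuel tray; the green one is the look-alike. The gauge is at (182,169) with its loops up and down, so its x axis runs roughly along world x. The tap lies nearly along the tray at (451,224).

```bash
cat >> h.py <<'E'
from scipy.spatial.transform import Rotation as Ro
def go(x,y,z,jaw=None):
    o=robot.get_obs();q=o["ee_rot"];M=Ro.from_quat([q[1],q[2],q[3],q[0]]).as_matrix()
    d=M.T@(np.array([x,y,z])-o["tool_pos"])
    yaw=np.degrees(np.arctan2(M[1,2],M[0,2]))
    # tilt correction + yaw: rotvec in tool axes
    t=0
    if jaw is not None:
        dj=(jaw-yaw+90)%180-90
        j=np.radians(yaw+dj);zz=np.array([np.cos(j),np.sin(j),0]);yy=np.array([0,0,-1.]);T=np.c_[np.cross(yy,zz),yy,zz]
        t=Ro.from_matrix(M.T@T).as_rotvec(degrees=True)
    print("shift",np.round(d,4),"turn",np.round(t,1),"yaw",round(yaw,1),"tcp",np.round(o["tool_pos"],4),"t",o["clock"],"w",round(o["grip_width"],3),"F",np.round(o["force"],1))
E
python3 - <<'E'
from h import *
np.set_printoptions(precision=4,suppress=True)
im=viewer.get_image("top")
c1=lambda u,v:(140+u/3.15,130+v/3.15); c2=lambda u,v:(410+(u-535.5)/3.15,130+v/3.15)
f=lambda p,z:pix2w(im,p,z)[:2]
print("hub",f(c1(403,168),.043),f(c1(408,182),.011))
print("gauge",f(c1(132,123),.016))
b,t=f(c2(652,352),.014),f(c2(669,243),.014);print("tap",b,t,(b+t)/2,np.degrees(np.arctan2(*(t-b)[::-1])),np.linalg.norm(t-b))
a,d=f(c2(671,295),.036),f(c2(683,246),.036);print("lever",a,d,np.degrees(np.arctan2(*(d-a)[::-1])))
# gauge loops: bright pixels
hsv=cv2.cvtColor(im["color"],cv2.COLOR_RGB2HSV)
x0,y0=165,152;s=hsv[y0:188,x0:202].astype(int)
m=(s[...,1]<32)&(s[...,2]>75);yy,xx=np.where(m)
w=np.array([f((x+x0,y+y0),.009) for x,y in zip(xx,yy)]);c=f(c1(132,123),.009);w=w-c
r=np.hypot(*w.T);an=np.degrees(np.arctan2(w[:,1],w[:,0]));k=(r>.0225)&(r<.031)
print(np.sort(an[k]).round()); z=np.exp(2j*np.radians(an[k])).mean();print("axis",np.degrees(np.angle(z))/2,abs(z))
go(.517,.0925,.15,-80)
E
```

```text
hub [0.5152 0.0857] [0.5134 0.0857]
gauge [0.5311 0.2705]
tap [ 0.4433 -0.2822] [ 0.5149 -0.2906] [ 0.4791 -0.2864] -6.705437594019223 0.07206653330487016
lever [ 0.4774 -0.2847] [ 0.5093 -0.2912] -11.517218332381974
[-179. -178. -174. -164. -160. -159. -157. -156. -153. -152. -150. -148.
 -148. -131. -118. -115. -114.  -18.  -14.  -12.   -9.   -8.   -5.   -4.
    0.   15.   20.   21.   23.   29.   31.   33.   35.   37.   52.   55.
   56.   59.   61.   65.   68.   70.   74.  165.  167.  169.  171.  177.
  178.]
axis 23.098412170157264 0.6038747151430659
shift [-0.5205  0.0813 -0.4799] turn [0.  7.8 0. ] yaw -72.2 tcp [ 0.1682 -0.5237  0.2313] t 1.2 w 1.002 F [-0.2 -0.8  0.7]
```

Emit:
{"method": "carry_out", "body": {"plan": [[-0.516,0.081,-0.474,0,8,0,0.68],[-0.516,0.081,-0.474,0,8,0,0.68],[-0.516,0.081,-0.474,0,8,0,0.68],[-0.516,0.081,-0.474,0,8,0,0.68],[-0.516,0.081,-0.474,0,8,0,0.68],[-0.516,0.081,-0.474,0,8,0,0.68],[-0.516,0.081,-0.474,0,8,0,0.68],[-0.516,0.081,-0.474,0,8,0,0.68],[-0.516,0.081,-0.474,0,8,0,0.68],[-0.516,0.081,-0.474,0,8,0,0.68],[-0.516,0.081,-0.474,0,8,0,0.68],[-0.516,0.081,-0.474,0,8,0,0.68]]}}

```text
clock: 2.4
tool_pos: [0.4637, -0.0039, 0.1626]
ee_rot: [-0.061, 0.06, -0.704, 0.705]
force: [0.6, -0.1, -0.3]
grip_width: 0.679
```

```bash
python3 - <<'E'
from h import *
go(.5145,.0857,.12,-80)
E
```

```text
shift [-0.0652  0.0426 -0.0797] turn [-0.  -0.2 -0.1] yaw -80.2 tcp [ 0.4637 -0.0039  0.1626] t 2.4 w 0.679 F [ 0.6 -0.1 -0.3]
```

Emit:
{"method": "carry_out", "body": {"plan": [[-0.033,0.021,-0.04,0,0,0,0.68],[-0.065,0.043,-0.08,0,0,0,0.68],[-0.065,0.043,-0.08,0,0,0,0.68],[-0.065,0.043,-0.08,0,0,0,0.68],[-0.065,0.043,-0.08,0,0,0,0.68]]}}

```text
clock: 2.9
tool_pos: [0.514, 0.0843, 0.1196]
ee_rot: [-0.06, 0.06, -0.704, 0.705]
force: [0.6, 0.5, 0.6]
grip_width: 0.682
```

```bash
python3 - <<'E'
from h import *
a=viewer.get_image("side")
for n in("hub",):
    print([(round(d["score"],2),np.round(d["xy"]),np.round(pix2w(a,d["xy"],.003),4)) for d in viewer.mark_of(n,"side")])
o=robot.get_obs();print(w2pix(a,o["tool_pos"]))
save(a,"s1",(230,100,430,250),4)
go(.5145,.0857,.014)
E
```

```text
[(0.86, array([263., 178.]), array([0.3651, 0.1246, 0.003 ])), (0.59, array([327., 187.]), array([0.5202, 0.0877, 0.003 ]))]
[325.46074762 146.92819861]
shift [-0.0004  0.1062 -0.0026] turn 0 yaw -80.4 tcp [0.5144 0.0834 0.1202] t 3.0 w 0.681 F [0.1 0.1 0.6]
```

View pics/s1.png

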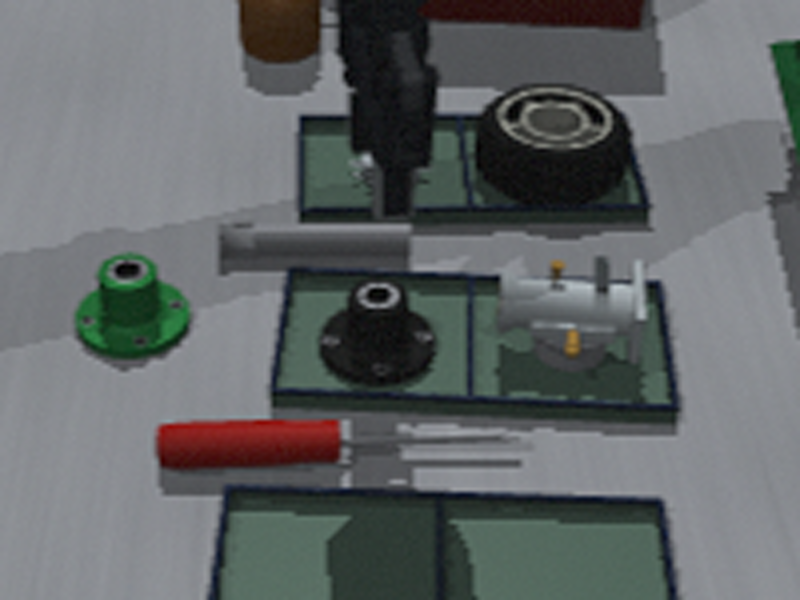

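The gripper hangs above the black hub (bush at crop 378,294), nothing is in the way, and the green look-alike stands clear. Descending.

Emit:
{"method": "carry_out", "body": {"plan": [[-0.001,0.04,-0.002,0,0,0,0.68],[-0.002,0.075,-0.002,0,0,0,0.68],[-0.002,0.095,-0.002,0,0,0,0.68],[-0.002,0.105,-0.002,0,0,0,0.68],[-0.002,0.105,-0.002,0,0,0,0.68],[-0.002,0.105,-0.002,0,0,0,0],[-0.002,0.105,-0.002,0,0,0,0],[-0.002,0.105,-0.002,0,0,0,0],[-0.002,0.105,-0.002,0,0,0,0],[-0.002,0.105,-0.002,0,0,0,0]]}}

```text
clock: 4.0
tool_pos: [0.5179, 0.0858, 0.0173]
ee_rot: [-0.061, 0.057, -0.704, 0.706]
force: [-1.8, 0.2, 6.6]
grip_width: 0.402
```

```bash
python3 - <<'E'
from h import *
go(.4855,-.097,.12)
E
```

```text
shift [ 0.0618 -0.1026  0.1752] turn 0 yaw -80.4 tcp [0.5179 0.0858 0.0173] t 4.0 w 0.402 F [-1.8  0.2  6.6]
```

Emit:
{"method": "carry_out", "body": {"plan": [[0,-0.03,0,0,0,0,0],[0,-0.07,0,0,0,0,0],[0.012,-0.1,0.035,0,0,0,0],[0.027,-0.1,0.08,0,0,0,0],[0.044,-0.1,0.125,0,0,0,0],[0.058,-0.1,0.165,0,0,0,0],[0.062,-0.1,0.175,0,0,0,0],[0.062,-0.1,0.175,0,0,0,0],[0.062,-0.06,0.175,0,0,0,0],[0.062,-0.03,0.175,0,0,0,0],[0.062,-0.015,0.175,0,0,0,0],[0.062,-0.015,0.175,0,0,0,0]]}}

```text
clock: 5.2
tool_pos: [0.4838, -0.0937, 0.0302]
ee_rot: [0.061, -0.06, 0.705, -0.704]
force: [-0.4, 0.5, -1.6]
grip_width: 0.402
```

```bash
python3 - <<'E'
from h import *
go(.4855,-.097,.017)
E
```

```text
shift [-0.0011  0.0132  0.0035] turn 0 yaw -80.2 tcp [ 0.4838 -0.0937  0.0302] t 5.2 w 0.402 F [-0.4  0.5 -1.6]
```

Emit:
{"method": "carry_out", "body": {"plan": [[0,0.008,0,0,0,0,0],[0,0.012,0,0,0,0,0],[0,0.014,0,0,0,0,0],[0,0.014,0,0,0,0,0],[0,0.013,0,0,0,0,0.68],[0,0.013,0,0,0,0,0.68],[0,0.013,0,0,0,0,0.68],[0,0.0,0,0,0,0,0.68],[0,-0.03,0,0,0,0,0.68],[0,-0.07,0,0,0,0,0.68],[0,-0.09,0,0,0,0,0.68],[0,-0.09,0,0,0,0,0.68]]}}

```text
clock: 6.4
tool_pos: [0.487, -0.0942, 0.1247]
ee_rot: [-0.064, 0.057, -0.704, 0.705]
force: [0.6, 1.2, 0.3]
grip_width: 0.681
```

```bash
python3 - <<'E'
from h import *
go(.479,-.2865,.12,-98)
E
```

```text
shift [0.0406 0.0049 0.1881] turn [-0.1 17.8 -0.5] yaw -80.2 tcp [ 0.487  -0.0942  0.1247] t 6.4 w 0.681 F [0.6 1.2 0.3]
```

Emit:
{"method": "carry_out", "body": {"plan": [[0.011,0.005,0.05,0,6,0,0.6],[0.022,0.005,0.1,0,12,0,0.6],[0.033,0.005,0.15,0,18,0,0.6],[0.04,0.005,0.188,0,18,0,0.6],[0.04,0.005,0.188,0,18,0,0.6],[0.04,0.005,0.188,0,18,0,0.6]]}}

```text
clock: 7.0
tool_pos: [0.4786, -0.2874, 0.1191]
ee_rot: [-0.049, 0.055, 0.705, -0.705]
force: [0.6, 0.6, -0.1]
grip_width: 0.598
```

```bash
python3 - <<'E'
from h import *
np.set_printoptions(precision=4,suppress=True)
a=viewer.get_image("side");c=viewer.get_image("top")
print([(d["score"],pix2w(a,d["xy"],.003)) for d in viewer.mark_of("fuel_tap","side")],[(d["score"],pix2w(c,d["xy"],.043 and .003)) for d in viewer.mark_of("hub","top")])
s=cv2.resize(a["color"][220:380,230:430],(800,640))[:600];s=cv2.resize(s,None,fx=.6,fy=.6)
t=cv2.resize(c["color"][110:270,310:490],None,fx=2.25,fy=2.25)
cv2.imwrite("pics/s2.png",np.hstack([s,t])[:,:,::-1])
for p in [(.4433,-.2822,.014),(.5149,-.2906,.014),(.479,-.2865,.025)]: print(w2pix(a,np.array(p)),((w2pix(a,np.array(p))-[230,220])*2.4))
go(.479,-.2865,.006,-98)
E
```

```text
[(0.69, array([ 0.5902, -0.2898,  0.003 ])), (0.66, array([ 0.4787, -0.2877,  0.003 ]))] [(0.94, array([0.3669, 0.117 , 0.003 ]))]
[289.3019 328.37  ] [142.3246 260.0879]
[333.0202 332.1328] [247.2484 269.1187]
[310.9731 326.9098] [194.3355 256.5836]
shift [0.0018 0.1138 0.0028] turn [ 0.1 -0.  -0.5] yaw -98.0 tcp [ 0.4801 -0.284   0.1198] t 7.2 w 0.6 F [ 0.3 -0.1  0.1]
```

View pics/s2.png

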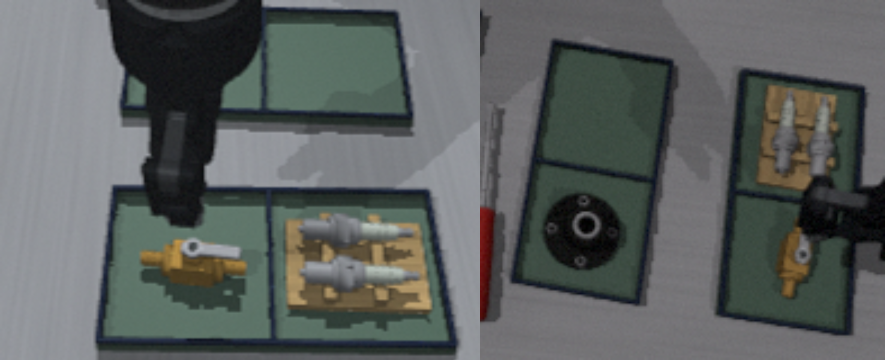

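The side view confirms the tap axis: barb ends at crop (142,257) and (246,267), within a pixel of prediction. The hub is parked upright in the spare tray. Descending on the tap.

Emit:
{"method": "carry_out", "body": {"plan": [[0.001,0.04,0.001,0,0,0,0.6],[0.001,0.08,0.001,0,0,0,0.6],[0.001,0.1,0.001,0,0,0,0.6],[0.001,0.112,0.001,0,0,0,0.6],[0.001,0.112,0.001,0,0,0,0.6],[0.001,0.112,0.001,0,0,0,0],[0.001,0.112,0.001,0,0,0,0],[0.001,0.112,0.001,0,0,0,0],[0.001,0.112,0.001,0,0,0,0],[0.001,0.112,0.001,0,0,0,0]]}}

```text
clock: 8.2
tool_pos: [0.4817, -0.2853, 0.0098]
ee_rot: [0.045, -0.054, -0.705, 0.706]
force: [0.1, 0.9, 6.4]
grip_width: 0.235
```

```bash
python3 - <<'E'
from h import *
go(.516,.092,.12,-95)
E
```

```text
shift [ 0.0172 -0.1103 -0.3785] turn [-0.  -3.  -0.7] yaw -98.0 tcp [ 0.4817 -0.2853  0.0098] t 8.2 w 0.235 F [0.1 0.9 6.4]
```

Emit:
{"method": "carry_out", "body": {"plan": [[0,-0.03,0,0,0,0,0],[0,-0.07,0,0,0,0,0],[0,-0.105,-0.02,0,0,0,0],[0.003,-0.11,-0.06,0,0,0,0],[0.005,-0.11,-0.105,0,0,0,0],[0.007,-0.11,-0.15,0,0,0,0],[0.009,-0.11,-0.195,0,0,0,0],[0.011,-0.11,-0.24,0,-1,0,0],[0.013,-0.11,-0.285,0,-2,0,0],[0.015,-0.11,-0.33,0,-3,0,0],[0.017,-0.11,-0.37,0,-3,0,0],[0.017,-0.11,-0.378,0,-3,0,0]]}}

```text
clock: 9.4
tool_pos: [0.5152, 0.0993, 0.1202]
ee_rot: [-0.023, 0.032, 0.708, -0.705]
force: [-0.7, 0.1, -1.2]
grip_width: 0.24
```

```bash
python3 - <<'E'
from h import *
np.set_printoptions(precision=4,suppress=True)
c=viewer.get_image("top");a=viewer.get_image("side")
s=cv2.resize(a["color"][100:240,230:430],None,fx=2.2,fy=2.2)
t=cv2.resize(c["color"][90:230,220:370],None,fx=2.2,fy=2.2)
cv2.imwrite("pics/s3.png",np.hstack([s,t])[:,:,::-1])
# refine fuel tray origin with empty compartment
hsv=cv2.cvtColor(c["color"],cv2.COLOR_RGB2HSV)
print([ (d["score"],pix2w(c,d["xy"],0)[:2]) for d in viewer.mark_of("tray_fuel","top")],[ (d["score"],pix2w(a,d["xy"],0)[:2]) for d in viewer.mark_of("tray_fuel","side")])
go(.515,.092,.012,-95)
E
```

```text
[(0.69, array([0.509, 0.092]))] [(0.57, array([0.5173, 0.098 ]))]
shift [ 0.0025  0.1073 -0.0027] turn [-0.1 -0.1 -0.7] yaw -95.1 tcp [0.5159 0.0895 0.1193] t 9.6 w 0.244 F [-0.4 -0.2 -1.8]
```

View pics/s3.png

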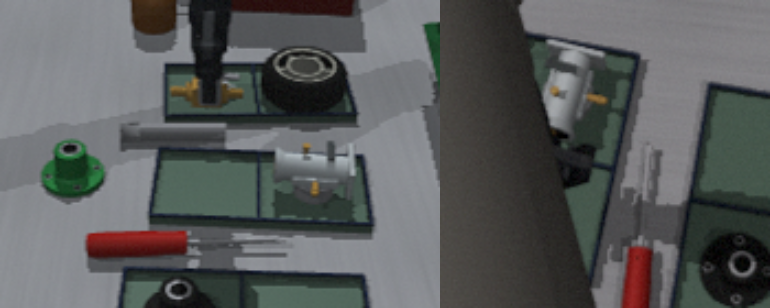

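The tap is held level (side crop 207,92) and the fuel tray's front compartment is empty. Lowering.

Emit:
{"method": "carry_out", "body": {"plan": [[0.002,0.04,-0.003,0,0,0,0],[0.002,0.075,-0.003,0,0,0,0],[0.002,0.095,-0.003,0,0,0,0],[0.002,0.103,-0.003,0,0,0,0],[0.002,0.107,-0.003,0,0,0,0],[0.002,0.109,-0.003,0,0,0,0],[0.002,0.109,-0.003,0,0,0,0]]}}

```text
clock: 10.3
tool_pos: [0.5165, 0.092, 0.0113]
ee_rot: [0.027, -0.037, -0.705, 0.707]
force: [0.1, -0.5, -1.0]
grip_width: 0.241
```

```bash
python3 - <<'E'
from h import *
go(.515,.093,.010)
E
```

```text
shift [ 0.0016  0.0012 -0.0009] turn 0 yaw -95.1 tcp [0.5165 0.092  0.0113] t 10.3 w 0.241 F [ 0.1 -0.5 -1. ]
```

Emit:
{"method": "carry_out", "body": {"plan": [[0.001,0.002,-0.001,0,0,0,0],[0.001,0.003,-0.001,0,0,0,0],[0.001,0.003,-0.001,0,0,0,0],[0.001,0.002,-0.001,0,0,0,0.6],[0.001,0.001,-0.001,0,0,0,0.6],[0.001,0.001,-0.001,0,0,0,0.6],[0.001,0.001,-0.001,0,0,0,0.6],[0,-0.03,0,0,0,0,0.6],[0,-0.07,0,0,0,0,0.7],[0,-0.11,0,0,0,0,0.75],[0,-0.11,0,0,0,0,0.75]]}}

```text
clock: 11.4
tool_pos: [0.5195, 0.094, 0.1271]
ee_rot: [-0.022, 0.041, 0.706, -0.706]
force: [0.0, 0.9, 0.6]
grip_width: 0.752
```

```bash
python3 - <<'E'
from h import *
go(.531,.270,.12,-68)
E
```

```text
shift [ 0.0045  0.0072 -0.1764] turn [ -0.3 -27.1  -1.5] yaw -95.1 tcp [0.5195 0.094  0.1271] t 11.4 w 0.752 F [0.  0.9 0.6]
```

Emit:
{"method": "carry_out", "body": {"plan": [[0.001,0.007,-0.045,0,-8,0,0.72],[0.002,0.007,-0.09,0,-16,0,0.72],[0.003,0.007,-0.135,0,-24,0,0.72],[0.004,0.007,-0.175,0,-27,0,0.72],[0.004,0.007,-0.176,0,-27,0,0.72],[0.004,0.007,-0.176,0,-27,0,0.72]]}}

```text
clock: 12.0
tool_pos: [0.5305, 0.2708, 0.1192]
ee_rot: [-0.144, 0.126, -0.692, 0.696]
force: [-0.5, -0.8, 0.1]
grip_width: 0.723
```

```bash
python3 - <<'E'
from h import *
np.set_printoptions(precision=4,suppress=True)
a=viewer.get_image("side")
s=cv2.resize(a["color"][120:210,285:405],None,fx=6,fy=6,interpolation=cv2.INTER_CUBIC)
cv2.imwrite("pics/s4.png",s[:,:,::-1])
print([ (d["score"],pix2w(a,d["xy"],.003)[:2],d["xy"]) for n in("fuel_tap","gap_gauge") for d in viewer.mark_of(n,"side")])
print((w2pix(a,np.array([.531,.2705,.017]))-[285,120])*6)
go(.531,.2705,.006,-68)
E
```

```text
[(0.62, array([0.518 , 0.0911]), [326.0, 185.7]), (0.68, array([0.5206, 0.2616]), [324.6, 145.2])]
[260.3603 114.1418]
shift [ 0.0022  0.1135 -0.005 ] turn [-0.7 -0.3 -1.3] yaw -68.3 tcp [0.5319 0.2671 0.1195] t 12.15 w 0.722 F [ 0.2 -0.2  1.1]
```

View pics/s4.png

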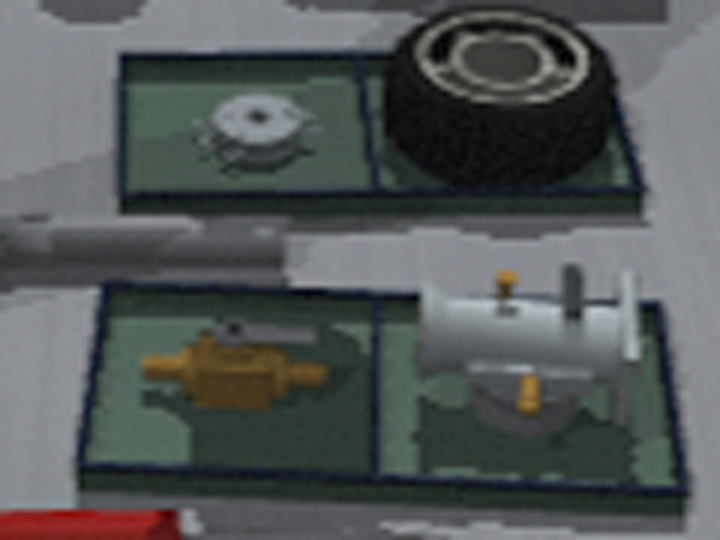

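The tap sits flat in mid-compartment (235,375). The gauge rivet at (260,116) matches the estimate (260,114). Descending on the gauge.

Emit:
{"method": "carry_out", "body": {"plan": [[0.002,0.04,-0.004,0,0,0,0.72],[0.002,0.08,-0.004,0,0,0,0.72],[0.002,0.1,-0.004,0,0,0,0.72],[0.002,0.11,-0.004,0,0,0,0.72],[0.002,0.115,-0.004,0,0,0,0.72],[0.002,0.115,-0.004,0,0,0,0],[0.002,0.115,-0.004,0,0,0,0],[0.002,0.115,-0.004,0,0,0,0],[0.002,0.115,-0.004,0,0,0,0],[0.002,0.115,-0.004,0,0,0,0]]}}

```text
clock: 13.15
tool_pos: [0.5328, 0.2704, 0.0062]
ee_rot: [-0.143, 0.123, -0.692, 0.697]
force: [-1.1, -1.2, 6.2]
grip_width: 0.432
```

```bash
python3 - <<'E'
from h import *
go(.4785,-.2865,.12,-98)
E
```

```text
shift [ 0.2532 -0.1141  0.4989] turn [-0.3 29.7 -1.7] yaw -68.3 tcp [0.5328 0.2704 0.0062] t 13.15 w 0.432 F [-1.1 -1.2  6.2]
```

Emit:
{"method": "carry_out", "body": {"plan": [[0,-0.02,0,0,0,0,0],[0,-0.06,0,0,0,0,0],[0.0,-0.1,0.0,0,0,0,0],[0.022,-0.114,0.044,0,3,0,0],[0.044,-0.114,0.087,0,6,0,0],[0.066,-0.114,0.13,0,9,0,0],[0.088,-0.114,0.174,0,12,0,0],[0.11,-0.114,0.217,0,15,0,0],[0.132,-0.114,0.26,0,18,0,0],[0.154,-0.114,0.304,0,21,0,0],[0.176,-0.114,0.347,0,24,0,0],[0.198,-0.114,0.39,0,27,0,0]]}}

```text
clock: 14.35
tool_pos: [0.4891, -0.1668, 0.1202]
ee_rot: [0.023, -0.044, -0.706, 0.707]
force: [1.4, 0.0, -0.1]
grip_width: 0.432
```

```bash
python3 - <<'E'
from h import *
go(.4785,-.2865,.11,-98)
E
```

```text
shift [-0.0005  0.0102  0.1202] turn [ 0.1  2.6 -1.7] yaw -95.4 tcp [ 0.4891 -0.1668  0.1202] t 14.35 w 0.432 F [ 1.4  0.  -0.1]
```

Emit:
{"method": "carry_out", "body": {"plan": [[0,0.01,0.04,0,0,0,0],[0,0.01,0.08,0,0,0,0],[0,0.01,0.11,0,0,0,0],[0,0.01,0.12,0,0,0,0],[0,0.01,0.12,0,0,0,0]]}}

```text
clock: 14.85
tool_pos: [0.4773, -0.2878, 0.1099]
ee_rot: [0.024, -0.045, -0.706, 0.707]
force: [0.2, 0.8, -1.1]
grip_width: 0.43
```

```bash
python3 - <<'E'
from h import *
np.set_printoptions(precision=4,suppress=True)
a=viewer.get_image("side");c=viewer.get_image("top")
s=cv2.resize(a["color"][230:380,240:440],None,fx=2.2,fy=2.2)
t=cv2.resize(c["color"][120:270,340:490],None,fx=2.2,fy=2.2)
cv2.imwrite("pics/s5.png",np.hstack([s,t])[:,:,::-1])
print([ (d["score"],pix2w(a,d["xy"],.0)[:2]) for d in viewer.mark_of("tray_plug","side")])
go(.4785,-.2865,.008)
E
```

```text
[(0.66, array([ 0.4817, -0.2814]))]
shift [0.003  0.1022 0.0035] turn 0 yaw -95.2 tcp [ 0.4788 -0.2833  0.1102] t 15.0 w 0.433 F [ 0.2  0.2 -1.2]
```

View pics/s5.png

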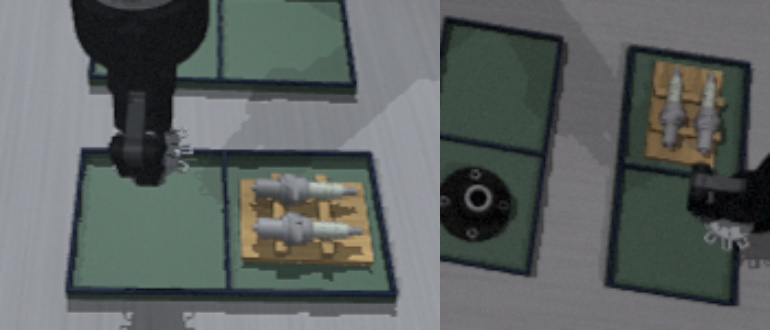

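The gauge is held, loops visible beside the jaws, above the empty plug front compartment. Lowering.

Emit:
{"method": "carry_out", "body": {"plan": [[0.001,0.04,0.001,0,0,0,0],[0.001,0.075,0.001,0,0,0,0],[0.001,0.092,0.001,0,0,0,0],[0.001,0.099,0.001,0,0,0,0],[0.001,0.103,0.001,0,0,0,0],[0.001,0.105,0.001,0,0,0,0],[0.001,0.105,0.001,0,0,0,0]]}}

```text
clock: 15.7
tool_pos: [0.4822, -0.284, 0.0066]
ee_rot: [0.02, -0.043, -0.706, 0.706]
force: [1.1, 0.2, -1.1]
grip_width: 0.431
```

```bash
python3 - <<'E'
from h import *
go(.4785,-.2855,.006)
E
```

```text
shift [0.0036 0.0005 0.0019] turn 0 yaw -95.2 tcp [ 0.4822 -0.284   0.0066] t 15.7 w 0.431 F [ 1.1  0.2 -1.1]
```

Emit:
{"method": "carry_out", "body": {"plan": [[0.002,0.001,0.001,0,0,0,0],[0.002,0.003,0.001,0,0,0,0],[0.002,0.003,0.001,0,0,0,0],[0.002,0.003,0.001,0,0,0,0.72],[0.002,0.002,0.001,0,0,0,0.72],[0.002,0.002,0.001,0,0,0,0.72],[0.002,0.002,0.001,0,0,0,0.72],[0.002,-0.02,0.001,0,0,0,0.72],[0.002,-0.06,0.001,0,0,0,0.68],[0.002,-0.1,0.001,0,0,0,0.68],[0.002,-0.115,0.001,0,0,0,0.68],[0.002,-0.115,0.001,0,0,0,0.68]]}}

```text
clock: 16.9
tool_pos: [0.4785, -0.2857, 0.1245]
ee_rot: [0.018, -0.045, -0.705, 0.707]
force: [-0.4, -0.5, -0.9]
grip_width: 0.682
```

```bash
python3 - <<'E'
from h import *
np.set_printoptions(precision=4,suppress=True)
a=viewer.get_image("side");c=viewer.get_image("top")
s=cv2.resize(a["color"][215:375,260:430],None,fx=3,fy=3)
t=cv2.resize(c["color"][170:255,320:400],None,fx=3.6,fy=3.6);t=cv2.copyMakeBorder(t,0,480-t.shape[0],0,0,cv2.BORDER_CONSTANT)
cv2.imwrite("pics/s6.png",np.hstack([s,t])[:,:,::-1])
print([ (n,d["score"],pix2w(a,d["xy"],.003)[:2]) for n in ("gap_gauge","hub") for d in viewer.mark_of(n,"side")])
go(.4855,-.095,.12,-80)
E
```

```text
[('gap_gauge', 0.95, array([ 0.4774, -0.2829])), ('hub', 0.68, array([0.3681, 0.118 ])), ('hub', 0.6, array([ 0.4831, -0.098 ]))]
shift [ 0.0066 -0.0001 -0.1892] turn [ -0.  -15.2  -1.7] yaw -95.2 tcp [ 0.475  -0.284   0.1195] t 17.1 w 0.682 F [-0.5  0.7 -1.1]
```

View pics/s6.png

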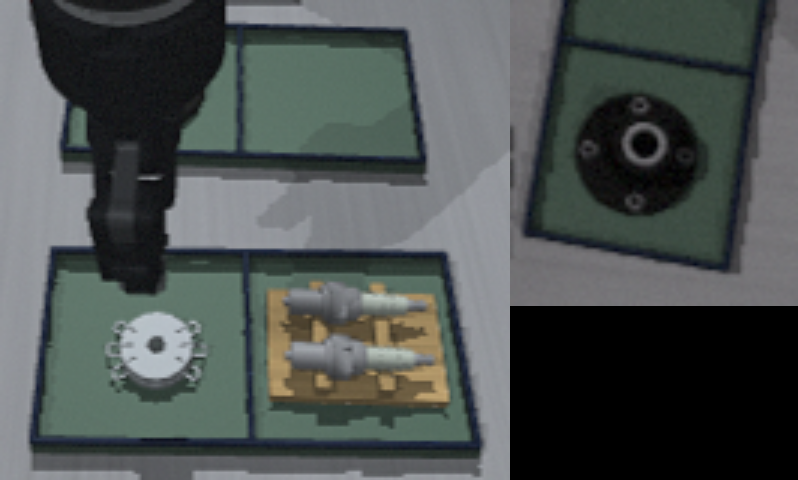

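The gauge lies flat in mid-compartment (155,350). The hub's bush is at top pixel (357,210).

```bash
python3 - <<'E'
from h import *
c=viewer.get_image("top")
print(pix2w(c,(356.9,210.3),.043),pix2w(c,(320+(639-510)/3.6,170+156/3.6),.011))
go(.4855,-.0955,.12,-80)
E
```

```text
[ 0.48129096 -0.09419801  0.043     ] [ 0.48039571 -0.09622024  0.011     ]
shift [ 6.600e-03 -1.000e-04 -1.887e-01] turn [ -0.  -15.2  -1.7] yaw -95.2 tcp [ 0.4751 -0.284   0.1194] t 17.15 w 0.681 F [-0.3 -0.2 -0.6]
```

Emit:
{"method": "carry_out", "body": {"plan": [[0.003,0,-0.047,0,-5,0,0.68],[0.006,0,-0.094,0,-10,-1,0.68],[0.009,0,-0.14,0,-15,-1.7,0.68],[0.011,0,-0.18,0,-15,-1.7,0.68],[0.011,0,-0.188,0,-15,-1.7,0.68],[0.011,0,-0.188,0,-15,-1.7,0.68],[0.011,0,-0.188,0,-15,-1.7,0.68]]}}

```text
clock: 17.85
tool_pos: [0.4805, -0.0975, 0.1189]
ee_rot: [-0.059, 0.061, -0.704, 0.705]
force: [0.7, -1.0, -0.0]
grip_width: 0.682
```

```bash
python3 - <<'E'
from h import *
go(.481,-.095,.015,-80)
E
```

```text
shift [-0.0012  0.1039 -0.0024] turn [-0.1 -0.3  0.1] yaw -80.3 tcp [ 0.4805 -0.0975  0.1189] t 17.85 w 0.682 F [ 0.7 -1.  -0. ]
```

Emit:
{"method": "carry_out", "body": {"plan": [[-0.001,0.04,-0.002,0,0,0,0.68],[-0.001,0.075,-0.002,0,0,0,0.68],[-0.001,0.095,-0.002,0,0,0,0.68],[-0.001,0.103,-0.002,0,0,0,0.68],[-0.001,0.103,-0.002,0,0,0,0.68],[-0.001,0.103,-0.002,0,0,0,0],[-0.001,0.103,-0.002,0,0,0,0],[-0.001,0.103,-0.002,0,0,0,0],[-0.001,0.103,-0.002,0,0,0,0],[-0.001,0.103,-0.002,0,0,0,0]]}}

```text
clock: 18.85
tool_pos: [0.4825, -0.0959, 0.0175]
ee_rot: [-0.06, 0.06, -0.704, 0.705]
force: [-0.7, 0.0, 5.9]
grip_width: 0.402
```

```bash
python3 - <<'E'
from h import *
go(.528,.273,.13)
E
```

```text
shift [-0.1073 -0.1134 -0.3556] turn 0 yaw -80.3 tcp [ 0.4825 -0.0959  0.0175] t 18.85 w 0.402 F [-0.7  0.   5.9]
```

Emit:
{"method": "carry_out", "body": {"plan": [[0,-0.03,0,0,0,0,0],[0,-0.07,0,0,0,0,0],[-0.006,-0.11,-0.02,0,0,0,0],[-0.02,-0.113,-0.065,0,0,0,0],[-0.033,-0.113,-0.11,0,0,0,0],[-0.047,-0.113,-0.155,0,0,0,0],[-0.06,-0.113,-0.2,0,0,0,0],[-0.074,-0.113,-0.245,0,0,0,0],[-0.088,-0.113,-0.29,0,0,0,0],[-0.1,-0.113,-0.33,0,0,0,0],[-0.107,-0.113,-0.355,0,0,0,0],[-0.107,-0.113,-0.355,0,0,0,0]]}}

```text
clock: 20.05
tool_pos: [0.5255, 0.2789, 0.1294]
ee_rot: [0.063, -0.063, 0.705, -0.703]
force: [-0.9, 0.6, -1.7]
grip_width: 0.401
```

```bash
python3 - <<'E'
from h import *
go(.528,.273,.018)
E
```

```text
shift [-0.0014  0.1114  0.0065] turn 0 yaw -79.8 tcp [0.5255 0.2789 0.1294] t 20.05 w 0.401 F [-0.9  0.6 -1.7]
```

Emit:
{"method": "carry_out", "body": {"plan": [[-0.001,0.03,0.005,0,0,0,0],[-0.001,0.065,0.005,0,0,0,0],[-0.001,0.09,0.005,0,0,0,0],[-0.001,0.102,0.005,0,0,0,0],[-0.001,0.107,0.005,0,0,0,0],[-0.001,0.108,0.005,0,0,0,0],[-0.001,0.108,0.005,0,0,0,0]]}}

```text
clock: 20.75
tool_pos: [0.5284, 0.2749, 0.0227]
ee_rot: [0.064, -0.062, 0.705, -0.703]
force: [0.3, -0.8, -0.9]
grip_width: 0.406
```

```bash
python3 - <<'E'
from h import *
go(.528,.273,.017)
E
```

```text
shift [0.0008 0.0057 0.0018] turn 0 yaw -79.8 tcp [0.5284 0.2749 0.0227] t 20.75 w 0.406 F [ 0.3 -0.8 -0.9]
```

Emit:
{"method": "carry_out", "body": {"plan": [[0.001,0.003,0.002,0,0,0,0],[0.001,0.005,0.002,0,0,0,0],[0.001,0.006,0.002,0,0,0,0],[0.001,0.006,0.002,0,0,0,0],[0.001,0.005,0.002,0,0,0,0.68],[0.001,0.005,0.002,0,0,0,0.68],[0.001,0.005,0.002,0,0,0,0.68],[0.001,-0.01,0.002,0,0,0,0.68],[0.001,-0.05,0.002,0,0,0,0.68],[0.001,-0.09,0.002,0,0,0,0.68],[0.001,-0.13,0.002,0,0,0,0.68],[0.001,-0.15,0.002,0,0,0,0.68]]}}

```text
clock: 21.95
tool_pos: [0.529, 0.274, 0.1783]
ee_rot: [0.066, -0.06, 0.707, -0.702]
force: [0.3, 0.7, 0.8]
grip_width: 0.681
```

```bash
python3 - <<'E'
from h import *
go(.40,-.10,.25)
E
```

```text
shift [ 0.1926 -0.0757  0.3447] turn 0 yaw -79.8 tcp [0.529  0.274  0.1783] t 21.95 w 0.681 F [0.3 0.7 0.8]
```

Moving out of the way of both cameras for a final check.

Emit:
{"method": "carry_out", "body": {"plan": [[0.02,-0.06,0.04,0,0,0,0.68],[0.045,-0.075,0.08,0,0,0,0.68],[0.067,-0.075,0.12,0,0,0,0.68],[0.09,-0.075,0.16,0,0,0,0.68],[0.11,-0.075,0.2,0,0,0,0.68],[0.135,-0.075,0.24,0,0,0,0.68],[0.157,-0.075,0.28,0,0,0,0.68],[0.18,-0.075,0.32,0,0,0,0.68],[0.192,-0.075,0.345,0,0,0,0.68],[0.192,-0.075,0.345,0,0,0,0.68]]}}

```text
clock: 22.95
tool_pos: [0.3992, -0.1049, 0.2502]
ee_rot: [0.063, -0.056, 0.706, -0.703]
force: [0.1, 1.0, 0.4]
grip_width: 0.683
```

```bash
python3 - <<'E'
from h import *
np.set_printoptions(precision=4,suppress=True)
a=viewer.get_image("side");c=viewer.get_image("top")
s=cv2.resize(a["color"][115:375,230:430],None,fx=2,fy=2)
t=cv2.resize(c["color"][80:270,140:340],None,fx=2,fy=2);t=cv2.copyMakeBorder(t,0,520-t.shape[0],0,0,cv2.BORDER_CONSTANT)
cv2.imwrite("pics/f.png",np.hstack([s,t])[:,:,::-1])
for im,k in((a,"side"),(c,"top")):
    for n in("fuel_tap","hub","gap_gauge","tray_fuel","tray_wheel","tray_plug","carburettor","mower_wheel","plug_rack"):
        print(k,n,[(round(d["score"],2),pix2w(im,d["xy"],.003)[:2]) for d in viewer.mark_of(n,k)])
E
```

```text
side fuel_tap [(0.72, array([0.5152, 0.093 ])), (0.21, array([ 0.5895, -0.2828]))]
side hub [(0.89, array([0.5343, 0.2633])), (0.82, array([0.3593, 0.1208]))]
side gap_gauge [(0.74, array([ 0.479 , -0.2858]))]
side tray_fuel [(0.57, array([0.5136, 0.0834]))]
side tray_wheel [(0.61, array([0.526 , 0.2746]))]
side tray_plug [(0.77, array([ 0.4798, -0.2905]))]
side carburettor [(0.79, array([0.6314, 0.0807])), (0.62, array([ 0.4749, -0.2853])), (0.57, array([0.6463, 0.2765])), (0.31, array([0.5174, 0.0952]))]
side mower_wheel [(0.67, array([0.6402, 0.2885]))]
side plug_rack [(0.75, array([ 0.5888, -0.288 ]))]
top fuel_tap [(0.83, array([0.5154, 0.0923])), (0.37, array([0.5221, 0.2696])), (0.19, array([0.6281, 0.0807]))]
top hub [(0.92, array([0.5258, 0.2733])), (0.74, array([0.3696, 0.1156]))]
top gap_gauge []
top tray_fuel [(0.59, array([0.5105, 0.0883])), (0.31, array([0.6472, 0.2693]))]
top tray_wheel [(0.81, array([0.5191, 0.2665]))]
top tray_plug []
top carburettor [(0.85, array([0.6301, 0.0777]))]
top mower_wheel [(0.67, array([0.6495, 0.2759]))]
top plug_rack []
```

View pics/f.png

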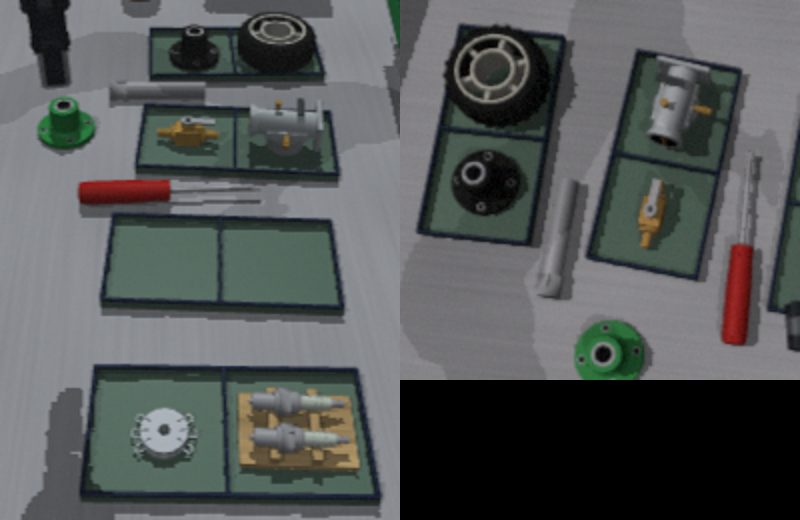

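All three parts are flat, upright and within about 5 mm of the compartment centres by corner geometry, and the rear items have not moved. Handing in.

```bash
python3 -c "
from workcell import robot
print(robot.hand_in(),robot.get_obs()['clock'])"
```

```text
the job is handed in; nothing more can be done
the job is handed in; nothing more can be done
```

I moved all three parts to their own trays and handed the job in at about 23 s on the robot's clock. The hub was parked in the spare tray, the tap went to the carburettor, the gauge to the spark plugs, and then the hub to the wheel. The green look-alike was left alone.

The last pictures from both cameras show all three parts upright, flat and released, with the gripper clear of everything:

- **Position:** each part is about 5 mm or less from the middle of its compartment, judged from the compartment corners in the pictures.
- **Disagreements:** the side camera put the hub about 14 mm from the fitted compartment middle, but the top camera and the picture put it 2–4 mm away. In the last top view the networks did not report the gauge, the rack of plugs or that tray, so there I relied on the side view.
- **Rear items:** the carburettor, wheel and rack measured within about 8 mm of their starting positions, which is within the scatter of the network readings. None looks moved in the pictures.

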